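# Unlatch and open the hard case on the gaming desk

### The job

Open the grey hard case on the desk: lift the wide steel lever of its draw latch up and over, past centre and past upright, until its hook drops free of the catch, and only then swing the lid up until it stands upright and let go, so that it stays open. Ease the lid up rather than flinging it, and leave the other things on the desk where they are.

Things in the scene. Friction and masses are not known exactly. Their poses are not given: they have to be found in the camera images.
- case: Grey plastic hard case, fixed to the desk by its feet; outside 150 (its x) by 200 (its y) by 98 mm high with the lid shut. Origin: centre of its underside, z up. The latch is on its -x side, the lid hinge along its +x top edge. In the world its +x points roughly to the robot's left (yaw 1.25 to 1.9 rad).
- lid (a joint): Lid angle, rad: 0 shut, 1.57 upright, stop at 1.75. The hinge is stiff (0.55 N m of friction), so the lid stays where it is left; lifting it by the knob takes about 5 to 9 N once unhooked. While the hook is on its catch the lid cannot be opened. The lid carries the knob, lever and hook with it.
- lid_hinge (a point): Point on the lid's hinge line (which runs along the case's y), at the middle of the case's +x edge, 75.5 mm above the desk. The lid is a slab 150 by 200 by 22 mm; its top is 22 mm above this line.
- lid_knob (a point): Centre of the black ball knob on the lid, where to grip it: ball 34 mm in diameter, its centre 30 mm above the lid's top, on a 16 mm stem. With the lid shut it lies 120 mm from the hinge line towards the latch side, and at +58 mm in the case's y. Clear space for fingers on both sides along the case's y; gripped so it turns between the fingers for the first 0.7 rad or so of the lid, then tends to slip out; from there the lid can be pushed by its free edge.
- lever (a joint): Latch lever angle, rad: 0 lying flat over the lid (latched), 1.57 at right angles to the lid, stop at 2.1 leaning out beyond the latch side. It is spring-loaded by the hook: it springs back shut if let go before centre (about 0.5); lifting takes 3 to 6 N at its end until centre, then it springs by itself to about 1.1, and must be pushed on beyond 1.5 before the hook comes off. Slight friction (0.06 N m) then keeps it where it is left.
- lever_hinge (a point): Lever's pivot axis, at the middle of its width; the axis runs along the case's y, 12 mm out from the case's -x face, 2 mm below the lid's top. The pivot sits at -48 mm in the case's y.
- lever_lip (a point): Middle of the free edge of the lever's turned-up lip. Lever: steel plate 84 mm wide (too wide to straddle), from the pivot 104 mm towards the lid hinge, 6 mm thick, latched 8 to 14 mm above the pivot, 6 mm over the lid. It ends in a lip square to it, 8 mm thick, rising 30 mm above the plate, free edge 44 mm above and mid-thickness 100 mm from the pivot. 58 mm of bare lid lies behind it.
- hook_bar (a point): Middle of the hook's cross bar: a 6 mm round bar 44 mm long on two 65 mm rods that hang from the lever's short arm down the case's -x face. Latched, it is pulled up under the catch; free, it hangs 10 mm or more away from the catch, lower and further out.
- catch (a point): Where the hook's bar sits when latched, under the fixed steel catch on the case's -x face, 50.5 mm above the desk, 12 mm out from the face.
- controller: Bystander: teal game controller, about 155 by 110 by 50 mm, loose, beside the latch side of the case. Origin under its middle.
- votive: Bystander: votive-shaped glass cup, 72 mm across, 66 mm high, loose, behind the lid hinge side. Origin under its middle.
- spoon_rest: Bystander: shallow round stainless spoon rest, 110 mm across, 22 mm high, loose.
- mug: Bystander: white mug, 82 mm across, 95 mm high, loose.
- screwdriver: Bystander: screwdriver lying on the desk.

How it is judged:
On the way:
1. with the lid still shut, the lever is lifted past upright and the hook has dropped clear of the catch (value of joint lever above 1.45 rad and distance between hook_bar and catch above 0.01 m and value of joint lid below 0.1 rad), for 0.2 s.
At the end, for the whole second after the job is handed in: the lid stands open by itself at 1.35 rad (77 degrees) or more, at rest, the hook off its catch (more than 50 mm away) (value of joint lid above 1.35 rad and velocity of joint lid between -0.1 and 0.1 rad/s and distance between hook_bar and catch above 0.05 m); the robot touches nothing.
It fails at once if the lid is flung open (faster than 3 rad/s) (value of joint lid above 0.1 rad and velocity of joint lid above 3 rad/s).
It fails at once if another thing on the desk is moved more than 30 mm (distance of any of controller, votive, spoon_rest, mug, screwdriver from where it was at the start of the episode above 0.03 m).
It fails at once if the glass cup or the mug is tipped over (angle between any of votive, mug's own z axis and vertical above 0.5 rad).
It also fails if it takes over 67 s, if anything falls off the work surface, if the arm or the gripper's body presses on something with over 40 N, if the wrist force passes 120 N, or if a joint passes its speed limit or range.

### The arm

A 6-joint arm with a two-finger parallel gripper is mounted at the origin on the work surface. World frame = base frame: x ahead of the robot, y to its left, z up, the work surface at z = 0. Lengths are in m, angles in rad, forces in N, time in s.
With the tool pointing down it reaches from about 0.35 to 0.725 m from the base axis. Payload 6 kg.
Tool frame: the origin (TCP) lies at the very end of the fingers, on their centre line; the grasp point (between the pads) lies manip.hold_point_z behind it (manip.hold_point_z is the distance from the TCP to the grasp point, in m); z points along the fingers, y is the direction in which the jaws open and shut (so a half turn about z gives the same grasp; the last joint's range is limited). The gripper opens to 85 mm and grips with 20 to 120 N. Pads are 22 mm wide; open, the fingers measure 114 mm over their backs; the gripper's body (76 mm by 85 mm) begins 54 mm behind the grasp point. The pads swing forward as they close: fully open they stand 13 mm farther back than shut.
Start: joints at [-0.921, 0.04, 0.085, 0, -1.615, -0.334], TCP at [0.186, -0.57, 0.231] pointing down, gripper open.
Joint ranges: [-2.56, 2.56], [-1.29, 2.01], [-1.08, 1.49], [-3.29, 1.98], [-2.81, -0.18], [-2.99, 2.99]. Speed limits (rad/s): [2.57, 2.57, 3.01, 3.14, 3.14, 3.14].

### API

Orientations are given as a unit quaternion [x, y, z, w].
In Python, from rig import manip, vision, ticket, silhouettes gives the robot as it stands. The module is installed in compiled form; this text tells all that it offers.
- The arm moves only by the tool apply_moves, never from a script. Its argument "targets" is text: rows parted by semicolons, each of 7 numbers parted by spaces: the finger opening in cm, from 0 to 8.54, then the shift along the tool's x, y, z in cm, then the turn, a rotation vector about the tool's x, y, z in rad. In form: fingers tx ty tz rx ry rz; .... A call has 1 to 12 rows; each row shifts and turns the pose as measured when the row begins, along the tool's axes as they then stand; what a row does not reach is not made up. A row lasts 1/8 s, in which the tool goes at most 62.5 mm and 10.7 degrees, less where a joint would pass 70% of its speed; a pose out of reach is approached as far as the arm can. A call is refused whole if a number of a shift passes 6.25 or a number of a turn 0.188, either way. A call with a gripper value outside its range is refused whole. The fingers move at their own pace and stop on an object; the grip force is fixed at half the most. Time passes only in rows, so rows that do not move let the fingers close. It gives the time, the measured TCP pose, the force and the opening at its end, in the units of the state.
- manip.sense(): the state, without advancing time (a new reading comes with each control period).
- vision.capture(name): name is "scene" or "top" or "wrist"; returns the picture (400x640x3 uint8, blue, green, red); there is no depth.
- vision.get_calibration(name): a dict with "fx", "fy", "cx", "cy" (pixels), "view" (4x4, takes a point from world to camera coordinates); the wrist camera has in their place "tool_from_camera" (4x4, takes a point from camera to tool coordinates, whose origin is the TCP and whose axes are the flange's). Camera axes: x right, y down, z forward; pixel columns grow to the right and rows downward; lengths in m; the calibration is good to about 2 mm. A picture is of the moment at which its call begins: read the wrist's pose just before it. get_calibration takes no time and is no camera call.
- ticket.sign_off(): hands the job in, once; it reports no verdict.
Trained networks look in the newest picture that a camera, given by its name, has taken for a name from the list of things; names that differ only in an ending like _2 or _b are one class to them, and where a whole thing is asked for, a point or a joint stands for the part that bears it (a point fixed in the world has none). Each returns a list of dicts, best first, with "p" (0 to 1); they miss things now and then, are a little off and sometimes report something else, mostly with a low value. They report only what shows in the picture. A call takes as long as a camera call.
- silhouettes(camera, thing): "region" (400x640 bool, what is visible of it) and "at" ([column, row] in pixels, amid what is visible of it).
The state is a dict: "time": time; "q": joint angles; "dq": joint speeds; "joint_torque": joint torques, N m; "eef_pos": TCP position; "orientation": TCP orientation; "contact_force": force on the tool from outside, world axes, zero at the start; "ft_torque": the same for the moment, N m; "finger_gap": finger opening in m.
Only numpy, scipy, OpenCV 4.12 (cv2) and the standard library are available. Lean on these libraries where they do the work, as an engineer would, in place of code of your own. Each camera call takes 0.05 s, during which the arm holds its last target.

## Working session

There is one attempt and no reset: what is moved stays moved. The work goes in short steps, Python scripts to look and compute and a tool call to move; the robot and the scene stay as the last step left them, time stands still between calls to the robot, and variables do not carry over. Pictures are saved under pics/ and viewed, and the job is handed in when it is done.

Besides the shell and the picture viewer there is one more tool, called after "Emit:" as name(argument=value, ...), one argument or row to a line, values as JSON. apply_moves: Moves the arm, as the interface text tells. Its arguments: {"type":"object","properties":{"targets":{"type":"string"}},"required":["targets"]}

```bash
mkdir -p pics; ls; python3 - <<'E'
from rig import manip, vision, ticket, silhouettes
import cv2
s=manip.sense(); print({k:s[k] for k in s}); print(manip.hold_point_z)
for n in("scene","top","wrist"):
    im=vision.capture(n); cv2.imwrite(f"pics/{n}0.png",im)
    print(n,vision.get_calibration(n))
E
```

```text
pics
{'time': 0.0, 'q': array([-9.21319635e-01,  4.08141476e-02,  8.38074624e-02, -4.48468911e-04,
       -1.61552322e+00, -3.33670037e-01]), 'dq': array([-0.00051797, -0.00057717,  0.00125239, -0.00053074, -0.00101931,
       -0.00181391]), 'joint_torque': array([ 4.12640165e-04, -3.68205535e+01,  3.47404468e+01,  6.93243697e+00,
       -5.54894388e-03,  1.07112122e-06]), 'eef_pos': array([ 0.18629971, -0.56999178,  0.23027869]), 'orientation': array([-1.57257612e-01,  9.87557209e-01,  8.69892012e-04, -2.11642285e-04]), 'contact_force': array([-0.76548867, -0.59148913,  0.41622374]), 'ft_torque': array([ 0.03432102, -0.02897016, -0.03777726]), 'finger_gap': 0.0852880672680456}
0.0187
scene {'fx': 481.44778358440703, 'fy': 481.44778358440703, 'cx': 323.6392242334016, 'cy': 193.8196215905835, 'view': array([[ 0.60446899,  0.7964164 , -0.018389  , -0.28329663],
       [ 0.5554967 , -0.4379352 , -0.70684947, -0.20741711],
       [-0.57099971,  0.41705356, -0.70712493,  2.03931777],
       [ 0.        ,  0.        ,  0.        ,  1.        ]])}
top {'fx': 456.50146189017033, 'fy': 456.50
[... 186 characters left out ...]
.30477214e-03, -1.42047020e-01,
         5.05338890e-01],
       [ 1.42036519e-01, -1.93944822e-03, -9.89859518e-01,
         1.52197220e+00],
       [ 0.00000000e+00,  0.00000000e+00,  0.00000000e+00,
         1.00000000e+00]])}
wrist {'fx': 348.3258940914037, 'fy': 348.3258940914037, 'cx': 320.06291808313097, 'cy': 207.38697509697218, 'tool_from_camera': array([[-7.38974837e-04, -9.61072293e-01, -2.76296040e-01,
         7.03219484e-02],
       [ 9.99999388e-01, -9.37669495e-04,  5.87028992e-04,
         2.73881410e-04],
       [-8.23251667e-04, -2.76295437e-01,  9.61072398e-01,
        -1.42864643e-01],
       [ 0.00000000e+00,  0.00000000e+00,  0.00000000e+00,
         1.00000000e+00]])}
```

View pics/scene0.png

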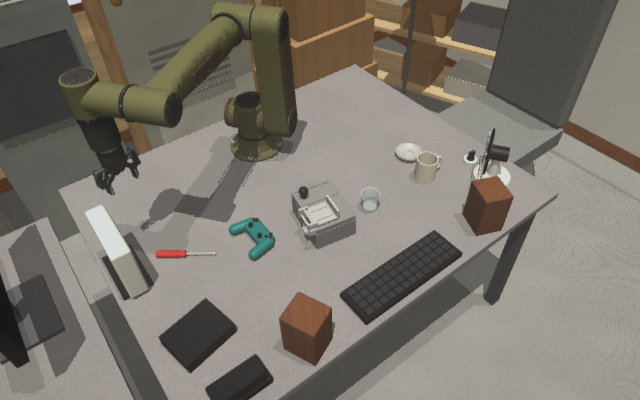

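View pics/top0.png

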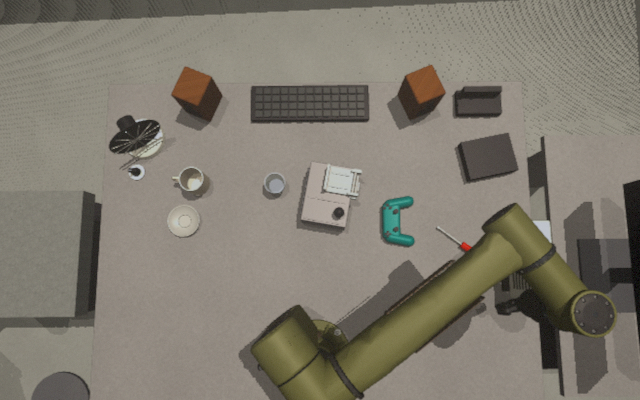

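```bash
python3 - <<'E'
from rig import manip, vision, ticket, silhouettes
import cv2,numpy as np
for c in("scene","top"):
    im=vision.capture(c)
    for t in ["case","lid_knob","lever","lever_lip","hook_bar","lid","controller","votive"]:
        r=silhouettes(c,t)
        for d in r[:2]:
            m=d["region"]; ys,xs=np.nonzero(m)
            print(c,t,round(d["p"],2),d["at"],m.sum(), (xs.min(),xs.max(),ys.min(),ys.max()) if len(xs) else None)
            rect=cv2.minAreaRect(np.c_[xs,ys].astype(np.float32)); print("   ",cv2.boxPoints(rect).round(1).tolist())
        if r: np.save(f"{c}_{t}.npy",r[0]["region"])
print(manip.sense()["time"])
E
```

```text
scene case 0.63 [323.6, 210.2] 3006 (np.int64(291), np.int64(356), np.int64(180), np.int64(247))
    [[283.79998779296875, 194.5], [331.6000061035156, 169.39999389648438], [362.3999938964844, 228.0], [314.70001220703125, 253.1999969482422]]
scene lid_knob 0.61 [322.3, 207.1] 2136 (np.int64(292), np.int64(354), np.int64(180), np.int64(234))
    [[289.1000061035156, 190.8000030517578], [337.3999938964844, 171.39999389648438], [356.1000061035156, 218.3000030517578], [307.8999938964844, 237.6999969482422]]
scene lever 0.6 [317.8, 211.2] 794 (np.int64(298), np.int64(338), np.int64(195), np.int64(229))
    [[295.5, 209.5], [330.70001220703125, 193.3000030517578], [340.8999938964844, 215.3000030517578], [305.6000061035156, 231.60000610351562]]
scene lever_lip 0.88 [317.6, 216.3] 779 (np.int64(298), np.int64(338), np.int64(195), np.int64(228))
    [[296.0, 209.89999389648438], [330.8999938964844, 193.10000610351562], [341.3999938964844, 215.0], [306.5, 231.6999969482422]]
scene lid 0.9 [321.1, 207.0] 2162 (np.int64(292), np.int64(355), np.int64(180), np.int64(234))
    [[289.0, 190.699996948
[... 2387 characters left out ...]

top lid 0.72 [330.2, 194.6] 2929 (np.int64(300), np.int64(361), np.int64(162), np.int64(227))
    [[298.8999938964844, 219.89999389648438], [309.79998779296875, 160.3000030517578], [361.3999938964844, 169.6999969482422], [350.6000061035156, 229.3000030517578]]
top controller 0.85 [392.5, 221.6] 1075 (np.int64(381), np.int64(413), np.int64(196), np.int64(246))
    [[380.3999938964844, 196.6999969482422], [411.8999938964844, 195.8000030517578], [413.20001220703125, 245.89999389648438], [381.79998779296875, 246.6999969482422]]
top votive 0.66 [273.8, 184.0] 358 (np.int64(264), np.int64(284), np.int64(173), np.int64(193))
    [[264.0, 173.0], [284.0, 173.0], [284.0, 193.0], [264.0, 193.0]]
1.05
```

```bash
cat > fit.py <<'E'
from rig import vision
import numpy as np,cv2
from scipy.optimize import minimize
cal={c:vision.get_calibration(c) for c in("scene","top")}
def proj(c,P,cal=cal):
    k=cal[c];V=k["view"];q=np.asarray(P)@V[:3,:3].T+V[:3,3]
    return np.c_[k["fx"]*q[:,0]/q[:,2]+k["cx"],k["fy"]*q[:,1]/q[:,2]+k["cy"]]
def box(x0,x1,y0,y1,z0,z1): return np.array([[x,y,z] for x in(x0,x1) for y in(y0,y1) for z in(z0,z1)])/1000
def w(p,P):
    c,s=np.cos(p[2]),np.sin(p[2]);P=np.asarray(P)
    return np.c_[p[0]+c*P[:,0]-s*P[:,1],p[1]+s*P[:,0]+c*P[:,1],P[:,2]]
S=4
def mask(c,polys):
    m=np.zeros((400*S,640*S),np.uint8)
    for q in polys: cv2.fillConvexPoly(m,cv2.convexHull(np.round(((q+.5)*S-.5)*16).astype(np.int32)),1,shift=4)
    return cv2.resize(m.astype(np.float32),(640,400),interpolation=cv2.INTER_AREA)
g=[(a,b) for a in np.linspace(0,2*np.pi,16) for b in np.linspace(-1.5,1.5,7)]
ball=np.array([[-.045+.017*np.cos(a)*np.cos(b),.058+.017*np.sin(a)*np.cos(b),.1275+.017*np.sin(b)] for a,b in g])
lid=[box(-75,75,-100,100,75.5,97.5),ball]
lever=[box(-91,17,-90,-6,103.5,109.5),box(9,17,-90,-6,103.5,139.5)]
body=[box(-75,75,-100,100,0,97.5)]
E
python3 - <<'E'
from fit import *
m={(c,t):np.load(f"{c}_{t}.npy").astype(np.float32) for c in cal for t in("lid","case")}
def cost(p):
    r=0
    for c in cal:
        r+=np.abs(mask(c,[proj(c,w(p,b)) for b in lid+lever])-m[c,"lid"]).sum()
        r+=np.abs(mask(c,[proj(c,w(p,b)) for b in lid+lever+body])-m[c,"case"]).sum()
    return r
best=None
for y in(1.3,1.5,1.7,1.85):
    r=minimize(cost,[.5,-.04,y],method="Nelder-Mead",options=dict(initial_simplex=[[.5,-.04,y],[.54,-.04,y],[.5,0,y],[.5,-.04,y+.1]]))
    print(r.x,r.fun)
    if best is None or r.fun<best.fun:best=r
p=best.x;np.save("p.npy",p)
for c in cal:
    im=cv2.imread(f"pics/{c}0.png");im=cv2.resize(im,None,fx=8,fy=8,interpolation=cv2.INTER_CUBIC)
    for bs,col in((lid,(0,255,0)),(lever,(0,0,255)),(body,(255,0,0))):
        for b in bs: 
            h=cv2.convexHull(((proj(c,w(p,b))+.5)*8).astype(np.int32));cv2.polylines(im,[h],True,col,1)
    u=(proj(c,w(p,[[0,0,.06]]))[0]*8).astype(int)
    cv2.imwrite(f"pics/fit_{c}.png",im[u[1]-300:u[1]+300,u[0]-400:u[0]+400])
E
```

```text
[ 0.52008352 -0.04243858  1.38325927] 578.875
[ 0.52030201 -0.04236932  1.38505399] 580.0625
[ 0.52007306 -0.04250876  1.38266158] 576.5625
[ 0.52008109 -0.04275795  1.38313761] 578.125
```

View pics/fit_scene.png

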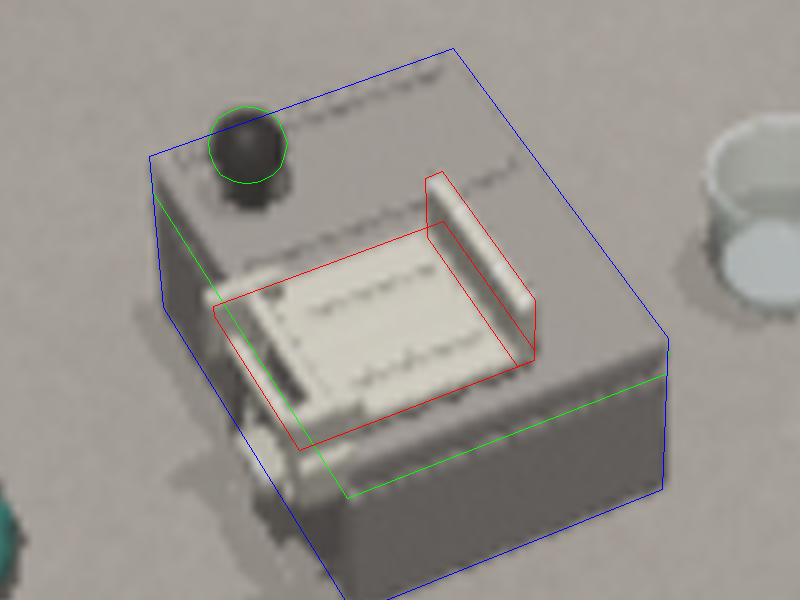

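View pics/fit_top.png

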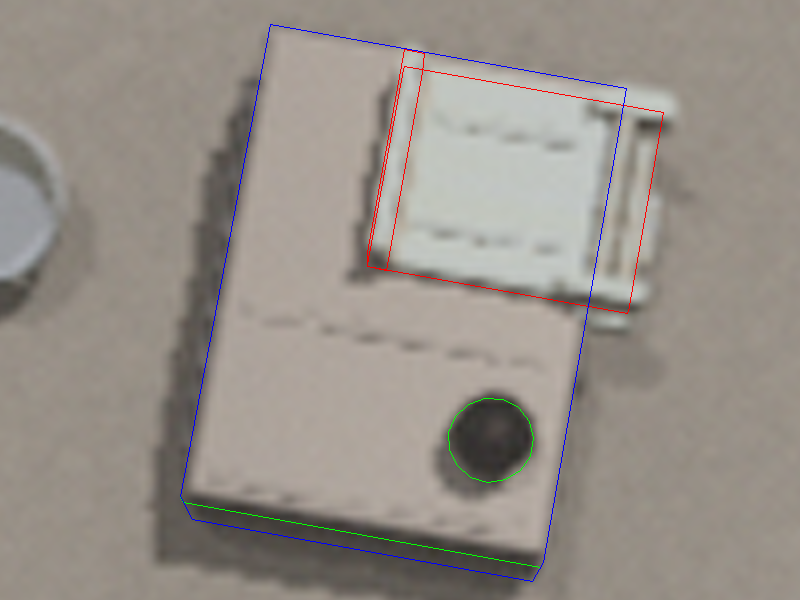

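```bash
cat > h.py <<'E'
from rig import manip
import numpy as np
from scipy.spatial.transform import Rotation as R
p=np.load("p.npy")
c,s=np.cos(p[2]),np.sin(p[2])
C=np.array([[c,-s,0],[s,c,0],[0,0,1]])
O=np.array([p[0],p[1],0])
def W(x,y,z): return O+C@(np.array([x,y,z])/1000)
def st():
    q=manip.sense();T=R.from_quat(q["orientation"]);
    pos=C.T@(q["eef_pos"]-O)*1000
    print("t %.2f case-frame tcp"%q["time"],pos.round(1),"toolx",(C.T@T.as_matrix()[:,0]).round(2),"toolz",(C.T@T.as_matrix()[:,2]).round(2),"Fcase",(C.T@q["contact_force"]).round(1),"gap",round(q["finger_gap"]*1000,1),"q",np.round(q["q"],2))
    return q["eef_pos"],T
def rows(tp,TR,n=None,pr=True):
    P,T=st()
    rv=(T.inv()*TR).as_rotvec(); d=np.linalg.norm(tp-P)
    n=n or int(max(np.ceil(d/.055),np.ceil(np.linalg.norm(rv)/.17),1))
    for i in range(n):
        A=T*R.from_rotvec(rv*i/n); 
        print((A.inv().apply(tp-P)/n*100).round(2),(rv/n).round(3))
def ori(xc,zc): # tool x,z axes in case frame
    xc=np.array(xc,float);zc=np.array(zc,float);return R.from_matrix(C@np.c_[xc,np.cross(zc,xc),zc])
E
python3 -c "
from h import *
rows(W(13,-48,200),ori([0,1,0],[0,0,-1]))
print(W(0,0,0),W(13,-48,140),W(-45,58,127))"
```

```text
t 1.05 case-frame tcp [-580.9  229.1  231.2] toolx [-0.48  0.88  0.  ] toolz [ 0.  0. -1.] Fcase [-0.3 -0.2  0.4] gap 85.2 q [-0.92  0.04  0.08 -0.   -1.62 -0.33]
[-4.41  3.22  0.26] [ 0.    -0.     0.042]
[-4.27  3.4   0.26] [ 0.    -0.     0.042]
[-4.13  3.58  0.26] [ 0.    -0.     0.042]
[-3.97  3.75  0.26] [ 0.    -0.     0.042]
[-3.81  3.91  0.26] [ 0.    -0.     0.042]
[-3.64  4.07  0.26] [ 0.    -0.     0.042]
[-3.47  4.22  0.26] [ 0.    -0.     0.042]
[-3.29  4.36  0.26] [ 0.    -0.     0.042]
[-3.1   4.49  0.26] [ 0.    -0.     0.042]
[-2.91  4.62  0.26] [ 0.    -0.     0.042]
[-2.72  4.74  0.26] [ 0.    -0.     0.042]
[-2.52  4.85  0.26] [ 0.    -0.     0.042]
[ 0.52007306 -0.04250876  0.        ] [ 0.56965744 -0.03871544  0.14      ] [ 0.45468027 -0.07586717  0.127     ]
```

Emit:
apply_moves(
  targets="6 -4.4 3.2 0 0 0 0.042;6 -4.3 3.4 0 0 0 0.042;6 -4.1 3.6 0 0 0 0.042;6 -4.0 3.8 0 0 0 0.042;6 -3.8 3.9 0 0 0 0.042;6 -3.6 4.1 0 0 0 0.042;6 -3.5 4.2 0 0 0 0.042;6 -3.3 4.4 0 0 0 0.042;6 -3.1 4.5 0 0 0 0.042;6 -2.9 4.6 0 0 0 0.042;6 -2.7 4.7 0 0 0 0.042;6 -2.5 4.8 0 0 0 0.042",
)

```text
time: 2.55
eef_pos: [0.5832, -0.0275, 0.2334]
orientation: [0.105, 0.994, 0.001, 0.003]
contact_force: [0.5, -0.6, 0.1]
finger_gap: 0.0602
```

```bash
python3 -c "
from h import *
rows(W(13,-48,200),ori([0,1,0],[0,0,-1]))"
```

```text
t 2.55 case-frame tcp [ 26.6 -59.2 233.4] toolx [ 0.02  1.   -0.01] toolz [ 0.   -0.01 -1.  ] Fcase [-0.5 -0.6  0.1] gap 60.2 q [ 0.3  -0.01  0.04  0.   -1.61 -2.08]
[ 1.11 -1.39  3.33] [ 0.002  0.005 -0.022]
```

Emit:
apply_moves(
  targets="6 1.1 -1.4 3.3 0 0.005 -0.022;6 0 0 0 0 0 0",
)

```text
time: 2.8
eef_pos: [0.5709, -0.0354, 0.1973]
orientation: [0.092, 0.996, 0.0, -0.001]
contact_force: [0.1, -1.0, 0.0]
finger_gap: 0.0602
```

```bash
python3 -c "
from h import *
from rig import vision
import cv2
rows(W(13,-48,114),ori([0,1,0],[0,0,-1]))
P,T=st();im=vision.capture('wrist')
k=vision.get_calibration('wrist');X=k['tool_from_camera']
def pr(w):
    q=X[:3,:3].T@(T.inv().apply(w-P)-X[:3,3]);return (k['fx']*q[0]/q[2]+k['cx'],k['fy']*q[1]/q[2]+k['cy'])
for a in ((9,-90,139.5),(9,-6,139.5),(17,-6,139.5),(17,-90,139.5),(-45,58,127.5)):
    u=pr(W(*a));print(u);cv2.circle(im,(int(u[0]),int(u[1])),3,(0,0,255),1)
cv2.imwrite('pics/w1.png',im)"
```

```text
t 2.80 case-frame tcp [ 16.5 -48.6 197.3] toolx [-0.  1.  0.] toolz [ 0.  0. -1.] Fcase [-1.  -0.3  0. ] gap 60.2 q [ 0.29 -0.03 -0.05 -0.   -1.56 -2.04]
[ 0.02 -0.18  4.17] [ 0.    -0.002  0.002]
[ 0.03 -0.18  4.17] [ 0.    -0.002  0.002]
t 2.80 case-frame tcp [ 16.5 -48.6 197.3] toolx [-0.  1.  0.] toolz [ 0.  0. -1.] Fcase [-1.  -0.3  0. ] gap 60.2 q [ 0.29 -0.03 -0.05 -0.   -1.56 -2.04]
(np.float64(307.8008965217726), np.float64(288.75289560405804))
(np.float64(306.9221674299379), np.float64(157.8081791557135))
(np.float64(320.80516326498963), np.float64(157.85461582858446))
(np.float64(320.2607985661569), np.float64(288.7821228955337))
(np.float64(210.2537982892211), np.float64(39.93733553787962))
```

View pics/w1.png

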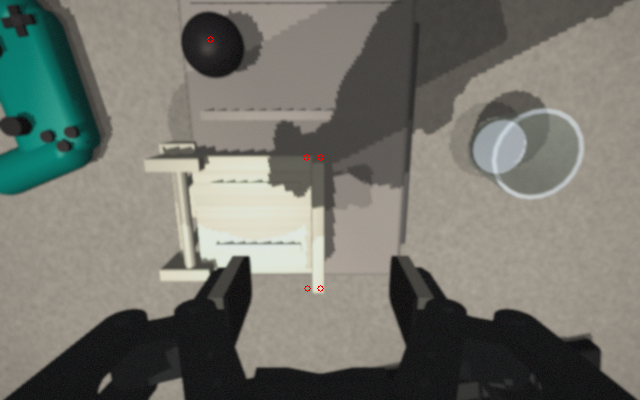

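Emit:
apply_moves(
  targets="5 0 -0.1 4 0 0 0;5 0 0 3.5 0 0 0;5 0 0 0.5 0 0 0",
)

```text
time: 3.22
eef_pos: [0.5754, -0.0371, 0.125]
orientation: [0.093, 0.996, 0.001, 0.006]
contact_force: [-1.3, -0.0, -0.4]
finger_gap: 0.0499
```

```bash
python3 -c "
from h import *
rows(W(15,-48,114),ori([0,1,0],[0,0,-1]))"
```

```text
t 3.23 case-frame tcp [ 15.6 -53.4 125. ] toolx [-0.    1.   -0.01] toolz [ 0.   -0.01 -1.  ] Fcase [-0.2  1.2 -0.4] gap 49.9 q [ 0.28 -0.02 -0.17  0.   -1.41 -2.04]
[ 0.55 -0.07  1.09] [0.004 0.012 0.002]
```

Emit:
apply_moves(
  targets="5 0.5 0 1.0 0 0.012 0;5 0 0 0 0 0 0;0 0 0 0 0 0 0;0 0 0 0 0 0 0;0 0 0 0 0 0 0;0 0 0 0 0 0 0;0 0 0 0 0 0 0",
)

```text
time: 4.1
eef_pos: [0.5728, -0.0376, 0.121]
orientation: [0.093, 0.996, 0.001, 0.004]
contact_force: [-0.0, -1.6, -0.9]
finger_gap: 0.0064
```

```bash
python3 -c "
from h import *
P,T=st()
piv=W(-87+1.5,-48,95.5)
for d in (.1,.15):
  Q=R.from_rotvec(C@np.array([0,-d,0]))
  print(T.inv().apply(piv+Q.apply(P-piv)-P)*100)
import math
v=C.T@(P-piv)*1000;print(v)"
```

```text
t 4.10 case-frame tcp [ 14.7 -50.9 121. ] toolx [-0.    1.   -0.01] toolz [ 0.   -0.01 -1.  ] Fcase [-1.5 -0.3 -0.9] gap 6.4 q [ 0.28 -0.02 -0.18 -0.   -1.41 -2.04]
[-0.00648414 -0.30114776 -0.98897678]
[-0.00958295 -0.48840949 -1.47094388]
[100.23063192  -2.88063774  25.51083142]
```

Emit:
apply_moves(
  targets="0 0 -0.3 -1.0 -0.1 0 0;0 0 -0.3 -1.0 -0.1 0 0;0 0 -0.3 -1.0 -0.1 0 0;0 0 0 0 0 0 0",
)

```text
time: 4.6
eef_pos: [0.5707, -0.0497, 0.1498]
orientation: [0.091, 0.984, 0.153, 0.018]
contact_force: [-1.3, 1.0, -0.0]
finger_gap: 0.0066
```

```bash
python3 -c "
from h import *
P,T=st()
v=C.T@(P-W(-85.5,-48,95.5))*1000;print(v,np.hypot(v[0],v[2]),np.arctan2(v[2],v[0])-.249)"
```

```text
t 4.60 case-frame tcp [  2.4 -51.  149.8] toolx [-0.    1.   -0.01] toolz [ 0.3  -0.01 -0.95] Fcase [ 0.8  1.5 -0. ] gap 6.6 q [ 0.06 -0.03 -0.06 -0.3  -1.46 -1.8 ]
[87.90486306 -3.03298632 54.29185781] 103.31926622768859 0.30427520188695634
```

```bash
python3 -c "
from rig import vision
import cv2
a=vision.capture('wrist');cv2.imwrite('pics/w2.png',a)
b=vision.capture('scene')[130:260,240:400];cv2.imwrite('pics/s2.png',cv2.resize(b,None,fx=4.5,fy=4.5,interpolation=2))"
```

```text
(no output)
```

View pics/w2.png

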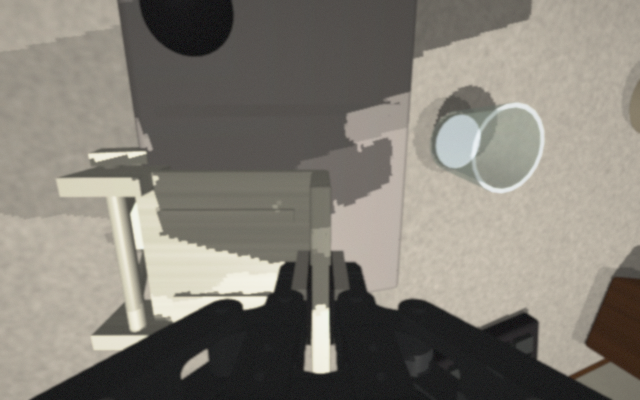

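View pics/s2.png

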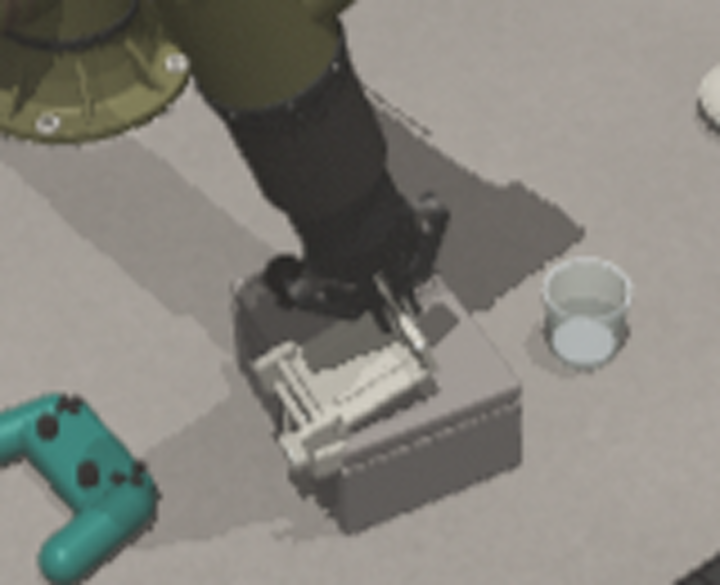

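Emit:
apply_moves(
  targets="0 0 -0.3 -1.0 -0.1 0 0;0 0 -0.3 -1.0 -0.1 0 0;0 0 -0.3 -1.0 -0.1 0 0;0 0 -0.3 -1.0 -0.1 0 0;0 0 -0.3 -1.0 -0.1 0 0;0 0 0 0 0 0 0",
)

```text
time: 5.45
eef_pos: [0.564, -0.0855, 0.185]
orientation: [0.08, 0.916, 0.39, 0.037]
contact_force: [-3.6, 0.9, 3.4]
finger_gap: 0.0064
```

```bash
python3 -c "
from h import *
P,T=st()
v=C.T@(P-W(-85.5,-48,95.5))*1000;print(v,np.hypot(v[0],v[2]),np.arctan2(v[2],v[0])-.249)"
```

```text
t 5.45 case-frame tcp [-34.  -51.2 185. ] toolx [-0.01  1.   -0.01] toolz [ 0.72  0.   -0.69] Fcase [0.2 3.7 3.4] gap 6.4 q [-0.34  0.11  0.14 -0.8  -1.71 -1.47]
[51.45692576 -3.24085491 89.46194991] 103.20492086501773 0.7998250909972767
```

Emit:
apply_moves(
  targets="0 0 -0.3 -1.0 -0.1 0 0;0 0 -0.3 -1.0 -0.1 0 0;0 0 -0.3 -1.0 -0.1 0 0;0 0 -0.3 -1.0 -0.1 0 0;0 0 0 0 0 0 0",
)

```text
time: 6.08
eef_pos: [0.557, -0.1238, 0.198]
orientation: [0.071, 0.821, 0.565, 0.049]
contact_force: [-3.2, -1.3, 4.2]
finger_gap: 0.0062
```

```bash
python3 -c "
from h import *
P,T=st()
v=C.T@(P-W(-85.5,-48,95.5))*1000;print(v,np.hypot(v[0],v[2]),np.arctan2(v[2],v[0])-.249)
from rig import vision
import cv2
b=vision.capture('scene')[110:260,220:400];cv2.imwrite('pics/s3.png',cv2.resize(b,None,fx=4,fy=4,interpolation=2))"
```

```text
t 6.08 case-frame tcp [-72.9 -51.4 198. ] toolx [-0.02  1.   -0.  ] toolz [ 0.93  0.01 -0.36] Fcase [-1.8  2.9  4.2] gap 6.2 q [-0.6   0.32  0.26 -1.15 -1.95 -1.35]
[ 12.57175034  -3.43183065 102.45528817] 103.22371326381676 1.1997019071515074
```

View pics/s3.png

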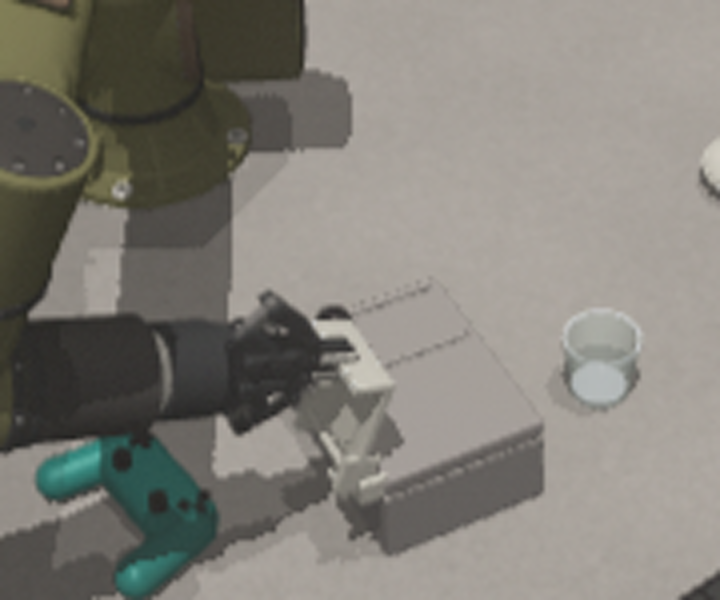

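Emit:
apply_moves(
  targets="0 0 -0.3 -1.0 -0.1 0 0;0 0 -0.3 -1.0 -0.1 0 0;0 0 -0.3 -1.0 -0.1 0 0;0 0 -0.3 -1.0 -0.1 0 0;0 0 -0.3 -1.0 -0.1 0 0;0 0 0 0 0 0 0",
)

```text
time: 6.88
eef_pos: [0.5476, -0.1734, 0.1914]
orientation: [0.055, 0.657, 0.75, 0.06]
contact_force: [-2.7, -3.9, 7.3]
finger_gap: 0.0062
```

```bash
python3 -c "
from h import *
P,T=st()
v=C.T@(P-W(-85.5,-48,95.5))*1000;print(v,np.hypot(v[0],v[2]),np.arctan2(v[2],v[0])-.249)
from rig import vision
import cv2
b=vision.capture('scene')[110:260,220:400];cv2.imwrite('pics/s4.png',cv2.resize(b,None,fx=4,fy=4,interpolation=2))"
```

```text
t 6.88 case-frame tcp [-123.5  -51.5  191.4] toolx [-0.03  1.    0.  ] toolz [0.99 0.03 0.13] Fcase [-4.3  1.9  7.3] gap 6.2 q [-0.8   0.61  0.35 -1.54 -2.22 -1.34]
[-37.96922535  -3.53720722  95.92501767] 103.16623037080377 1.6986957359327435
```

View pics/s4.png

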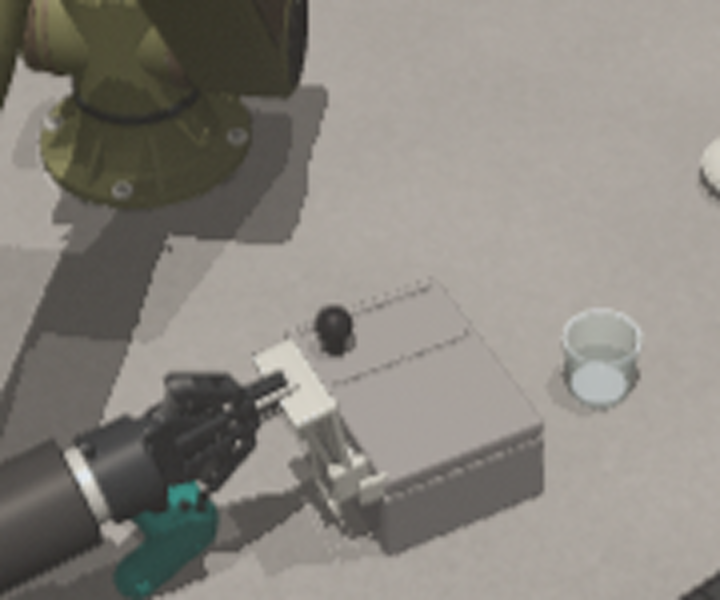

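Emit:
apply_moves(
  targets="0 0 0 0 0 0 0;3 0 0 0 0 0 0;3 0 0 0 0 0 0;3 0 0 -1.5 0 0 0;3 0 0 -3 0 0 0;3 0 0 -3 0 0 0",
)

```text
time: 7.68
eef_pos: [0.5366, -0.2448, 0.1802]
orientation: [0.054, 0.66, 0.748, 0.053]
contact_force: [0.4, -0.3, -0.6]
finger_gap: 0.0301
```

```bash
python3 -c "
from h import *
P,T=st()
from rig import vision
import cv2
b=vision.capture('scene')[110:260,220:400];cv2.imwrite('pics/s5.png',cv2.resize(b,None,fx=4,fy=4,interpolation=2))
a=vision.capture('wrist');cv2.imwrite('pics/w5.png',a)"
```

```text
t 7.67 case-frame tcp [-195.6  -54.   180.2] toolx [-0.04  1.    0.01] toolz [0.99 0.03 0.12] Fcase [-0.3 -0.4 -0.6] gap 30.1 q [-0.87  0.73  0.5  -1.54 -2.3  -1.39]
```

View pics/s5.png

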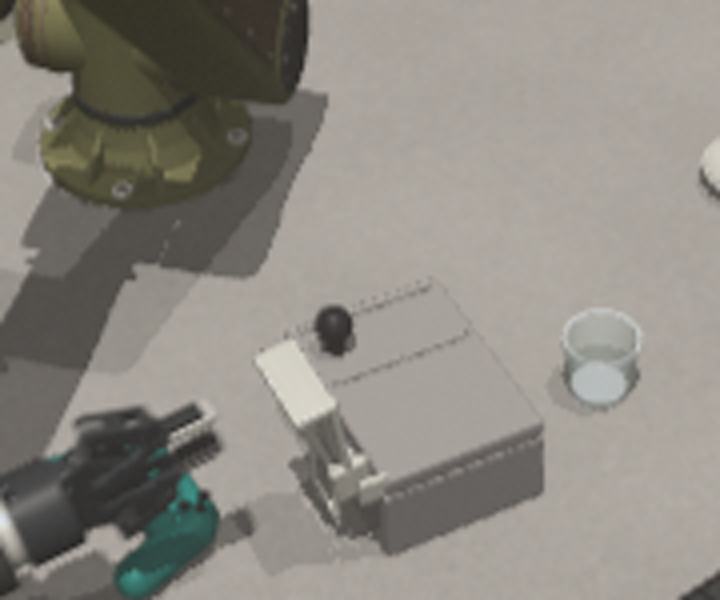

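View pics/w5.png

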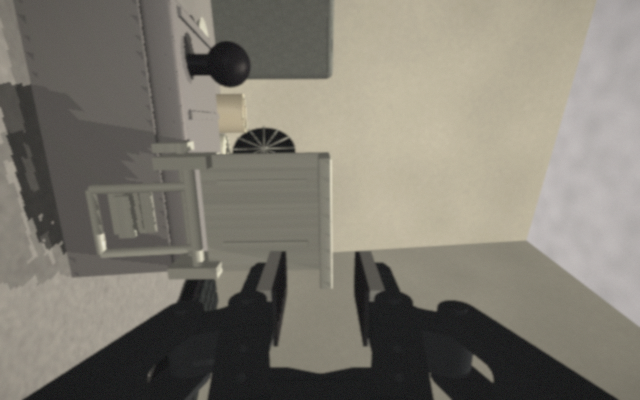

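```bash
python3 -c "
from h import *
rows(W(-190,40,300),ori([1,0,0],[0,0,-1]),12)"
```

```text
t 7.78 case-frame tcp [-197.7  -53.7  179.1] toolx [-0.03  1.    0.01] toolz [0.99 0.03 0.12] Fcase [ 0.4 -0.2 -0.8] gap 30.1 q [-0.87  0.73  0.5  -1.53 -2.3  -1.39]
[0.79 0.98 0.21] [ 0.106 -0.111  0.097]
[0.9  0.91 0.02] [ 0.106 -0.111  0.097]
[ 0.97  0.81 -0.18] [ 0.106 -0.111  0.097]
[ 1.01  0.69 -0.37] [ 0.106 -0.111  0.097]
[ 1.02  0.54 -0.54] [ 0.106 -0.111  0.097]
[ 1.    0.37 -0.71] [ 0.106 -0.111  0.097]
[ 0.94  0.2  -0.84] [ 0.106 -0.111  0.097]
[ 0.85  0.02 -0.95] [ 0.106 -0.111  0.097]
[ 0.73 -0.17 -1.03] [ 0.106 -0.111  0.097]
[ 0.59 -0.34 -1.08] [ 0.106 -0.111  0.097]
[ 0.43 -0.51 -1.09] [ 0.106 -0.111  0.097]
[ 0.25 -0.66 -1.07] [ 0.106 -0.111  0.097]
```

Emit:
apply_moves(
  targets="5 0.8 1 0.2 0.106 -0.111 0.097;5 0.9 0.9 0 0.106 -0.111 0.097;5 1 0.8 -0.2 0.106 -0.111 0.097;5 1 0.7 -0.4 0.106 -0.111 0.097;5 1 0.5 -0.5 0.106 -0.111 0.097;5 1 0.4 -0.7 0.106 -0.111 0.097;5 0.9 0.2 -0.8 0.106 -0.111 0.097;5 0.9 0 -1 0.106 -0.111 0.097;5 0.7 -0.2 -1 0.106 -0.111 0.097;5 0.6 -0.3 -1.1 0.106 -0.111 0.097;5 0.4 -0.5 -1.1 0.106 -0.111 0.097;5 0.3 -0.7 -1.1 0.106 -0.111 0.097",
)

```text
time: 9.28
eef_pos: [0.4235, -0.3085, 0.2993]
orientation: [0.744, 0.668, 0.004, -0.017]
contact_force: [0.9, -0.6, -1.0]
finger_gap: 0.0503
```

```bash
python3 -c "
from h import *
rows(W(-44,57,190),ori([1,0,0],[0,0,-1]))"
```

```text
t 9.28 case-frame tcp [-279.3   45.2  299.3] toolx [1.   0.08 0.03] toolz [ 0.03  0.02 -1.  ] Fcase [-0.4 -1.  -1. ] gap 50.3 q [-0.26 -0.12  0.07 -0.03 -1.78 -2.99]
[4.65 0.19 2.31] [-0.004 -0.005  0.016]
[4.66 0.11 2.29] [-0.004 -0.005  0.016]
[4.68 0.02 2.26] [-0.004 -0.005  0.016]
[ 4.69 -0.07  2.24] [-0.004 -0.005  0.016]
[ 4.7  -0.15  2.21] [-0.004 -0.005  0.016]
```

Emit:
apply_moves(
  targets="5 0 0 0 0 0 -0.186;5 0 0 0 0 0 -0.186;5 0 0 0 0 0 -0.186;5 0 0 0 0 0 -0.186;5 0 0 0 0 0 -0.186;5 0 0 0 0 0 -0.186;5 0 0 0 0 0 -0.186;5 0 0 0 0 0 -0.186;5 0 0 0 0 0 -0.186;5 0 0 0 0 0 -0.186;5 0 0 0 0 0 -0.186;5 0 0 0 0 0 -0.186",
)

```text
time: 10.78
eef_pos: [0.4247, -0.309, 0.2987]
orientation: [-0.285, 0.958, 0.017, -0.006]
contact_force: [1.7, 0.1, 0.8]
finger_gap: 0.0498
```

```bash
python3 -c "
from h import *
rows(W(-44,57,200),ori([-1,0,0],[0,0,-1]))"
```

```text
t 10.78 case-frame tcp [-279.6   43.9  298.7] toolx [-0.69  0.72  0.  ] toolz [ 0.03  0.03 -1.  ] Fcase [ 0.4 -1.7  0.8] gap 49.8 q [-0.26 -0.11  0.07 -0.02 -1.78 -0.74]
[-3.08  3.51  2.1 ] [ 0.007  0.003 -0.161]
[-3.61  2.98  2.07] [ 0.007  0.003 -0.161]
[-4.04  2.38  2.04] [ 0.007  0.003 -0.161]
[-4.38  1.71  2.01] [ 0.007  0.003 -0.161]
[-4.61  1.    1.99] [ 0.007  0.003 -0.161]
```

Emit:
apply_moves(
  targets="5 -3.1 3.5 2 0.007 0.003 -0.161;5 -3.6 3 2 0.007 0.003 -0.161;5 -4 2.4 2 0.007 0.003 -0.161;5 -4.4 1.7 2 0.007 0.003 -0.161;5 -4.6 1 2 0.007 0.003 -0.161",
)

```text
time: 11.4
eef_pos: [0.4546, -0.0712, 0.2004]
orientation: [-0.645, 0.764, -0.002, 0.001]
contact_force: [1.2, 0.3, -0.8]
finger_gap: 0.05
```

```bash
python3 -c "
from h import *
rows(W(-44,57,200),ori([-1,0,0],[0,0,-1]))"
```

```text
t 11.40 case-frame tcp [-40.4  59.  200.4] toolx [-1.   -0.02  0.  ] toolz [-0. -0. -1.] Fcase [ 0.6 -1.1 -0.8] gap 50.0 q [ 0.29 -0.35 -0.32  0.   -1.6  -0.46]
[ 0.36 -0.19  0.04] [-0.003 -0.001  0.019]
```

Emit:
apply_moves(
  targets="5 0.3 -0.2 0 0 0 0.019;5 0 0 0 0 0 0",
)

```text
time: 11.65
eef_pos: [0.4557, -0.0718, 0.1993]
orientation: [-0.639, 0.769, -0.001, 0.0]
contact_force: [0.4, 0.1, -0.3]
finger_gap: 0.0503
```

```bash
python3 -c "
from h import *
from rig import vision
import cv2
P,T=st();im=vision.capture('wrist')
k=vision.get_calibration('wrist');X=k['tool_from_camera']
def pr(w):
    q=X[:3,:3].T@(T.inv().apply(w-P)-X[:3,3]);return (k['fx']*q[0]/q[2]+k['cx'],k['fy']*q[1]/q[2]+k['cy'])
for a in ((-45,58,127.5),(-75,100,97.5)):
    u=pr(W(*a));print(u);cv2.circle(im,(int(u[0]),int(u[1])),3,(0,0,255),1)
cv2.imwrite('pics/w6.png',im)"
```

```text
t 11.65 case-frame tcp [-40.8  57.7 199.3] toolx [-1.   -0.01  0.  ] toolz [-0. -0. -1.] Fcase [ 0.1 -0.4 -0.3] gap 50.3 q [ 0.28 -0.34 -0.32  0.   -1.6  -0.47]
(np.float64(320.1280640831026), np.float64(213.3125505634773))
(np.float64(380.1116654128006), np.float64(160.32895471750683))
```

View pics/w6.png

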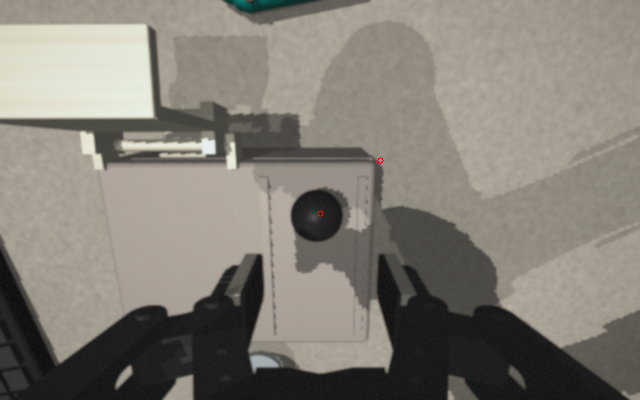

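Emit:
apply_moves(
  targets="5 0.3 -0.2 4 0 0 0;5 0 0 3.5 0 0 0;5 0 0 1.4 0 0 0;5 0 0 0 0 0 0",
)

```text
time: 12.2
eef_pos: [0.4588, -0.0791, 0.1113]
orientation: [-0.636, 0.772, -0.002, 0.002]
contact_force: [0.5, -0.1, 0.9]
finger_gap: 0.0501
```

```bash
python3 -c "
from h import *
rows(W(-43.5,56,110),ori([-1,0,0],[0,0,-1]))"
```

```text
t 12.20 case-frame tcp [-47.4  53.4 111.3] toolx [-1.  0. -0.] toolz [ 0.   -0.01 -1.  ] Fcase [ 0.  -0.6  0.9] gap 50.1 q [ 0.27 -0.32 -0.46  0.   -1.43 -0.46]
[-0.39  0.26  0.13] [-0.006  0.001 -0.004]
```

Emit:
apply_moves(
  targets="5 -0.4 0.26 0.1 0 0 0;5 0 0 0 0 0 0;0 0 0 0 0 0 0;0 0 0 0 0 0 0;0 0 0 0 0 0 0;0 0 0 0 0 0 0;0 0 0 0 0 0 0",
)

```text
time: 13.08
eef_pos: [0.4582, -0.0746, 0.1144]
orientation: [-0.636, 0.772, -0.004, 0.004]
contact_force: [-1.1, 1.0, 1.4]
finger_gap: 0.0309
```

```bash
python3 -c "
from h import *
P,T=st()
hz=W(75+1.5,56,75.5);v=C.T@(P-T.apply([0,0,.0187])-hz)*1000;print(v)
v=np.array([-120,0,52]);
for th in np.arange(0,1.61,.1):
  print(round(th,1),(-120*np.cos(th)+52*np.sin(th)).round(1),(120*np.sin(th)+52*np.cos(th)).round(1))
"
```

```text
t 13.07 case-frame tcp [-43.1  54.8 114.4] toolx [-1.  0. -0.] toolz [ 0.   -0.01 -1.  ] Fcase [0.8 1.2 1.4] gap 30.9 q [ 0.28 -0.33 -0.46  0.   -1.43 -0.47]
[-119.58124723   -1.01495975   57.61253712]
0.0 -120.0 52.0
0.1 -114.2 63.7
0.2 -107.3 74.8
0.3 -99.3 85.1
0.4 -90.3 94.6
0.5 -80.4 103.2
0.6 -69.7 110.7
0.7 -58.3 117.1
0.8 -46.3 122.3
0.9 -33.9 126.3
1.0 -21.1 129.1
1.1 -8.1 130.5
1.2 5.0 130.7
1.3 18.0 129.5
1.4 30.8 127.1
1.5 43.4 123.4
1.6 55.5 118.4
```

Emit:
apply_moves(
  targets="5 0 0 0 0 0 0;5 0 0 0 0 0 0;5 0 0 0.6 0 0 0;5 0 0 0 0 0 0",
)

```text
time: 13.58
eef_pos: [0.4587, -0.0745, 0.1079]
orientation: [-0.636, 0.772, -0.004, 0.004]
contact_force: [-0.7, -0.4, 0.2]
finger_gap: 0.0501
```

```bash
python3 -c "
from h import *
rows(W(-43.5,56,108),ori([-1,0,0],[0,0,-1]))"
```

```text
t 13.57 case-frame tcp [-42.9  54.3 107.9] toolx [-1.  0. -0.] toolz [ 0.   -0.01 -1.  ] Fcase [-0.5  0.6  0.2] gap 50.1 q [ 0.28 -0.33 -0.47  0.   -1.42 -0.47]
[ 0.06  0.17 -0.01] [-0.012  0.002 -0.004]
```

Emit:
apply_moves(
  targets="0 0 0.15 0 -0.01 0 0;0 0 0 0 0 0 0;0 0 0 0 0 0 0;0 0 0 0 0 0 0;0 0 0 0 0 0 0",
)

```text
time: 14.2
eef_pos: [0.4581, -0.0744, 0.1085]
orientation: [-0.636, 0.772, -0.001, 0.002]
contact_force: [0.6, -0.6, 0.6]
finger_gap: 0.0313
```

```bash
python3 -c "
from h import *
st()"
```

```text
t 14.20 case-frame tcp [-42.9  54.9 108.5] toolx [-1.  0. -0.] toolz [ 0. -0. -1.] Fcase [-0.5 -0.7  0.6] gap 31.3 q [ 0.28 -0.32 -0.46 -0.   -1.43 -0.47]
```

Emit:
apply_moves(
  targets="0 -0.6 0 -1.2 0 0 0;0 -0.7 0 -1.1 0 0 0;0 -0.8 0 -1.0 0 0 0;0 0 0 0 0 0 0",
)

```text
time: 14.7
eef_pos: [0.4618, -0.0541, 0.1361]
orientation: [-0.635, 0.772, 0.0, -0.0]
contact_force: [2.0, -1.7, -1.8]
finger_gap: 0.0313
```

```bash
python3 -c "
from h import *
P,T=st()
hz=W(76,56,75.5);v=C.T@(P-T.apply([0,0,.0187])-hz)*1000;print(v, np.arctan2(v[2],-v[0])-np.arctan2(52,120))
from rig import vision
import cv2
b=vision.capture('scene')[110:260,220:400];cv2.imwrite('pics/s7.png',cv2.resize(b,None,fx=4,fy=4,interpolation=2))"
```

```text
t 14.70 case-frame tcp [-22.3  55.1 136.1] toolx [-1.    0.01  0.  ] toolz [-0.  0. -1.] Fcase [-1.3 -2.3 -1.8] gap 31.3 q [ 0.32 -0.32 -0.42  0.   -1.48 -0.51]
[-98.30001427  -0.92620258  79.31327962] 0.2699954728194009
```

View pics/s7.png

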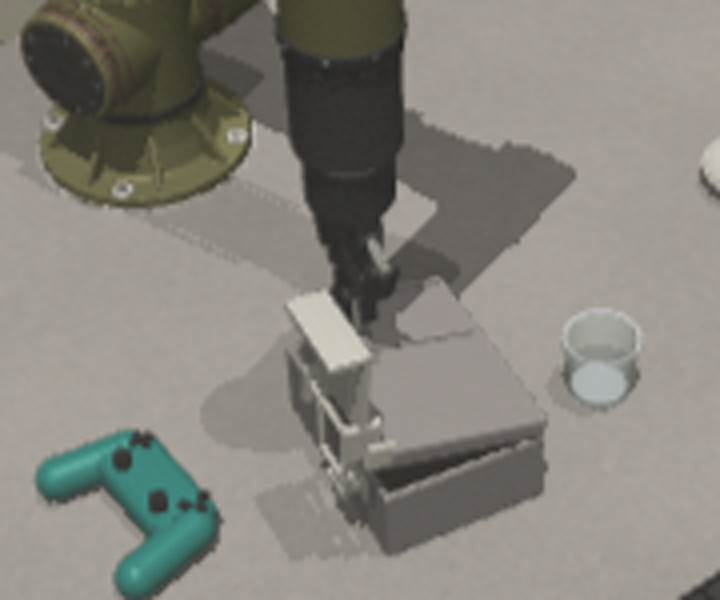

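Emit:
apply_moves(
  targets="0 -0.7 0 -1.2 0 0 0;0 -0.9 0 -1.0 0 0 0;0 -1.0 0 -0.9 0 0 0;0 -1.1 0 -0.75 0 0 0;0 0 0 0 0 0 0",
)

```text
time: 15.38
eef_pos: [0.4686, -0.0139, 0.1646]
orientation: [-0.634, 0.773, 0.005, -0.001]
contact_force: [-0.2, -0.2, -0.3]
finger_gap: -0.0003
```

```bash
python3 -c "
from h import *
P,T=st()
hz=W(76,56,75.5);v=C.T@(P-T.apply([0,0,.0187])-hz)*1000;print(v,np.hypot(v[0],v[2]), np.arctan2(v[2],-v[0])-np.arctan2(52,120))
from rig import vision
import cv2
b=vision.capture('scene')[90:260,210:410];cv2.imwrite('pics/s8.png',cv2.resize(b,None,fx=3.5,fy=3.5,interpolation=2))"
```

```text
t 15.38 case-frame tcp [ 18.5  55.9 164.6] toolx [-1.    0.01 -0.01] toolz [ 0.01  0.01 -1.  ] Fcase [-0.2  0.2 -0.3] gap -0.3 q [ 0.39 -0.31 -0.35 -0.01 -1.54 -0.59]
[-57.62649225  -0.27468565 107.78223474] 122.22038592351966 0.6709014472901611
```

View pics/s8.png

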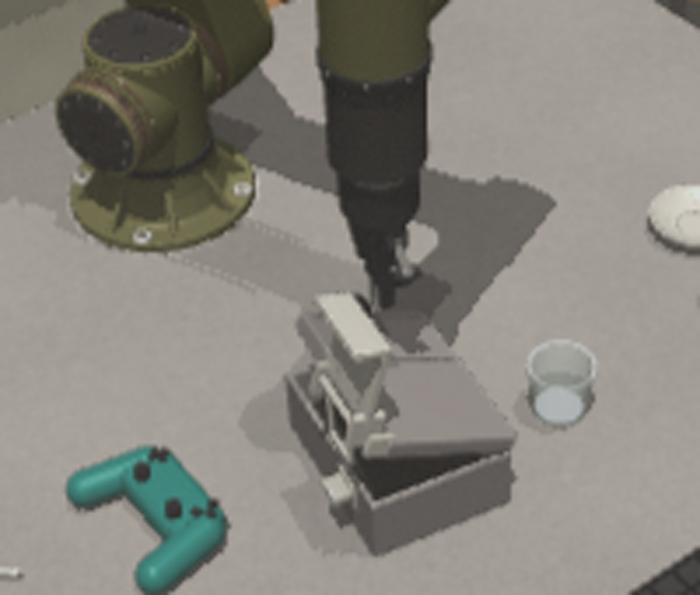

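Emit:
apply_moves(
  targets="0 0 0 -4 0 0 0;0 0 0 -3 0 0 0;0 4 0 0 0 0 0;0 4 0 0 0 0 0;0 4 0 0 0 0 0;0 0 0 0 0 0 0",
)

```text
time: 16.18
eef_pos: [0.442, -0.1388, 0.2376]
orientation: [-0.633, 0.774, 0.005, -0.002]
contact_force: [0.1, 0.2, -0.4]
finger_gap: -0.0001
```

```bash
python3 -c "
from h import *
rows(W(-105,56,120),ori([-1,0,0],[0,0,-1]))
from rig import vision
import cv2
b=vision.capture('scene')[90:260,210:410];cv2.imwrite('pics/s9.png',cv2.resize(b,None,fx=3.5,fy=3.5,interpolation=2))
cv2.imwrite('pics/w9.png',vision.capture('wrist'))"
```

```text
t 16.18 case-frame tcp [-109.2   58.7  237.6] toolx [-1.    0.01 -0.  ] toolz [ 0.    0.01 -1.  ] Fcase [ 0.2 -0.1 -0.4] gap -0.1 q [ 0.13 -0.32 -0.23 -0.01 -1.67 -0.33]
[-0.13 -0.13  3.92] [ 0.003  0.001 -0.004]
[-0.13 -0.11  3.92] [ 0.003  0.001 -0.004]
[-0.13 -0.1   3.92] [ 0.003  0.001 -0.004]
```

View pics/s9.png

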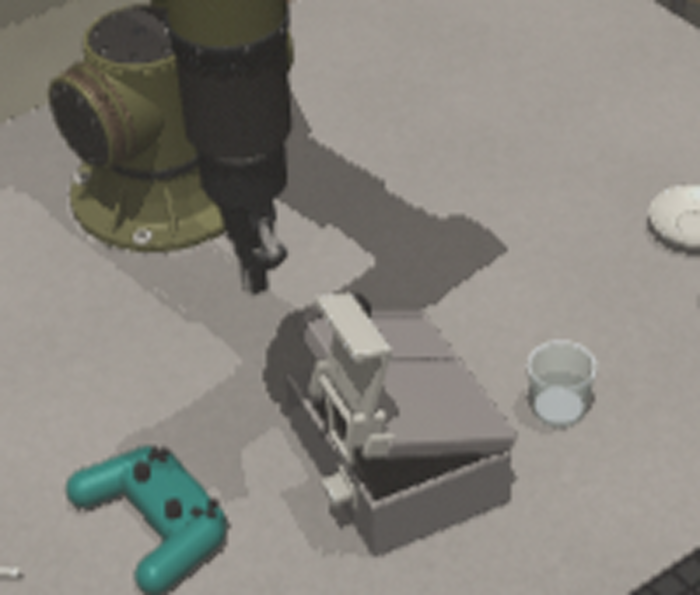

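View pics/w9.png

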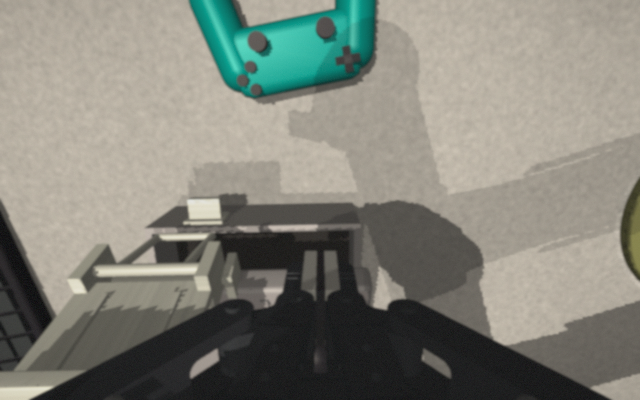

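Emit:
apply_moves(
  targets="0 0 -0.2 4 0 0 0;0 0 -0.1 4 0 0 0;0 0 0 3.5 0 0 0;0 0 0 0 0 0 0",
)

```text
time: 16.77
eef_pos: [0.4452, -0.1344, 0.1202]
orientation: [-0.635, 0.772, 0.004, -0.001]
contact_force: [-0.6, 0.1, 0.4]
finger_gap: -0.0001
```

```bash
python3 -c "
from h import *
st()
from rig import vision
import cv2
b=vision.capture('scene')[90:260,210:410];cv2.imwrite('pics/s10.png',cv2.resize(b,None,fx=3.5,fy=3.5,interpolation=2))"
```

```text
t 16.77 case-frame tcp [-104.3   56.4  120.2] toolx [-1.    0.01 -0.  ] toolz [ 0.    0.01 -1.  ] Fcase [0.  0.6 0.4] gap -0.1 q [ 0.14 -0.31 -0.43 -0.01 -1.46 -0.33]
```

View pics/s10.png

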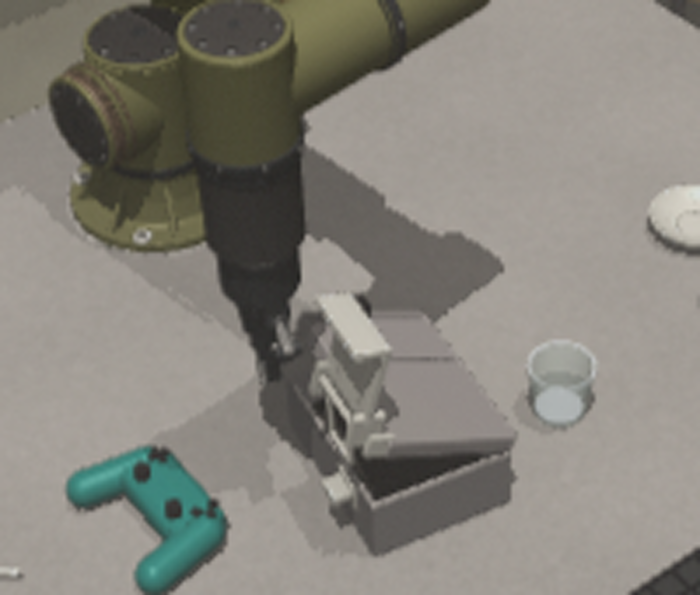

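Emit:
apply_moves(
  targets="0 -1.2 0 0 0 0 0;0 -1.2 0 0 0 0 0;0 -1 0 0 0 0 0",
)

```text
time: 17.2
eef_pos: [0.4547, -0.1018, 0.1284]
orientation: [-0.635, 0.773, -0.001, 0.0]
contact_force: [-4.4, -29.3, 4.8]
finger_gap: 0.0003
```

Emit:
apply_moves(
  targets="0 -0.8 0 0 0 0 0;0 -0.8 0 0 0 0 0",
)

```text
time: 17.45
eef_pos: [0.4553, -0.0988, 0.1355]
orientation: [-0.633, 0.774, -0.011, -0.011]
contact_force: [-6.1, -28.9, 7.2]
finger_gap: 0.0
```

```bash
python3 -c "
from h import *
st()"
```

```text
t 17.45 case-frame tcp [-67.4  53.1 135.5] toolx [-1.    0.01  0.03] toolz [-0.03 -0.   -1.  ] Fcase [-29.5   0.6   7.2] gap 0.0 q [ 0.25 -0.32 -0.43  0.03 -1.48 -0.45]
```

```bash
python3 -c "
from rig import vision
import cv2
b=vision.capture('scene')[90:260,210:410];cv2.imwrite('pics/s11.png',cv2.resize(b,None,fx=3.5,fy=3.5,interpolation=2))
b=vision.capture('top')[120:270,250:430];cv2.imwrite('pics/t11.png',cv2.resize(b,None,fx=3.5,fy=3.5,interpolation=2))
cv2.imwrite('pics/w11.png',vision.capture('wrist'))"
```

```text
(no output)
```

View pics/s11.png

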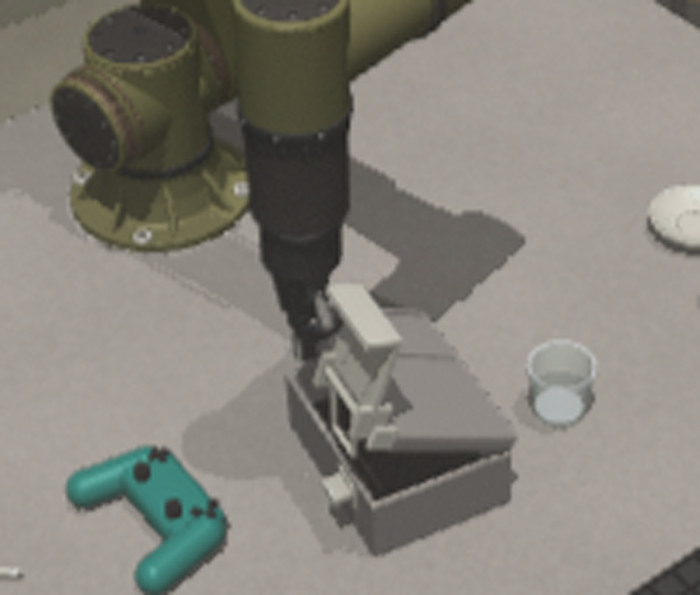

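View pics/w11.png

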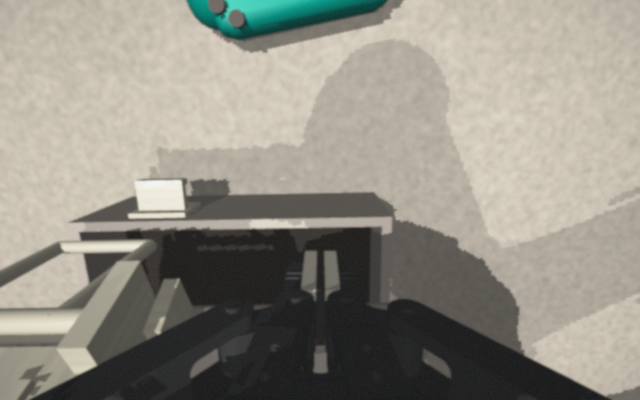

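View pics/t11.png

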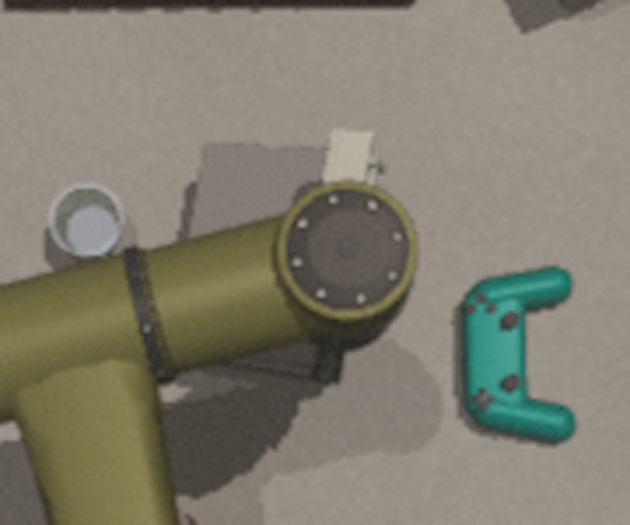

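Emit:
apply_moves(
  targets="0 -0.7 0 -0.6 0 0 0;0 -0.7 0 -0.6 0 0 0;0 -0.7 0 -0.6 0 0 0",
)

```text
time: 17.98
eef_pos: [0.4575, -0.0862, 0.1576]
orientation: [-0.63, 0.776, -0.017, -0.018]
contact_force: [-1.3, -11.2, 0.8]
finger_gap: -0.0002
```

```bash
python3 -c "
from h import *
st()
from rig import vision
import cv2
b=vision.capture('scene')[90:260,210:410];cv2.imwrite('pics/s12.png',cv2.resize(b,None,fx=3.5,fy=3.5,interpolation=2))"
```

```text
t 17.98 case-frame tcp [-54.6  53.3 157.6] toolx [-1.    0.02  0.05] toolz [-0.05 -0.   -1.  ] Fcase [-11.2  -0.8   0.8] gap -0.2 q [ 0.29 -0.33 -0.4   0.05 -1.52 -0.5 ]
```

View pics/s12.png

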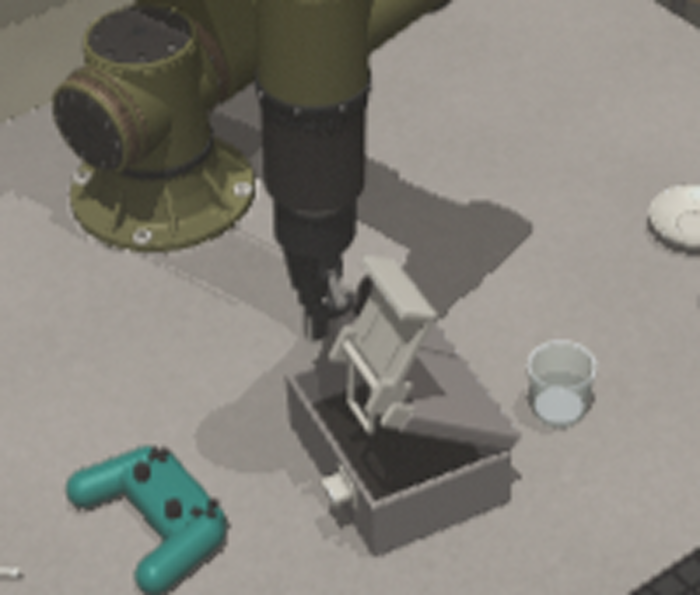

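Emit:
apply_moves(
  targets="0 -0.9 0 -0.4 0 -0.02 0;0 -0.9 0 -0.4 0 -0.02 0;0 -0.9 0 -0.4 0 -0.02 0;0 -0.9 0 -0.3 0 0 0",
)

```text
time: 18.52
eef_pos: [0.462, -0.062, 0.1825]
orientation: [-0.627, 0.779, -0.008, -0.005]
contact_force: [-6.0, -12.0, 5.2]
finger_gap: 0.0002
```

```bash
python3 -c "
from h import *
st()
from rig import vision
import cv2
b=vision.capture('scene')[90:260,210:410];cv2.imwrite('pics/s13.png',cv2.resize(b,None,fx=3.5,fy=3.5,interpolation=2))"
```

```text
t 18.52 case-frame tcp [-30.   53.4 182.5] toolx [-1.    0.03  0.02] toolz [-0.02 -0.01 -1.  ] Fcase [-12.9   3.6   5.2] gap 0.2 q [ 0.32 -0.33 -0.34  0.02 -1.56 -0.53]
```

View pics/s13.png

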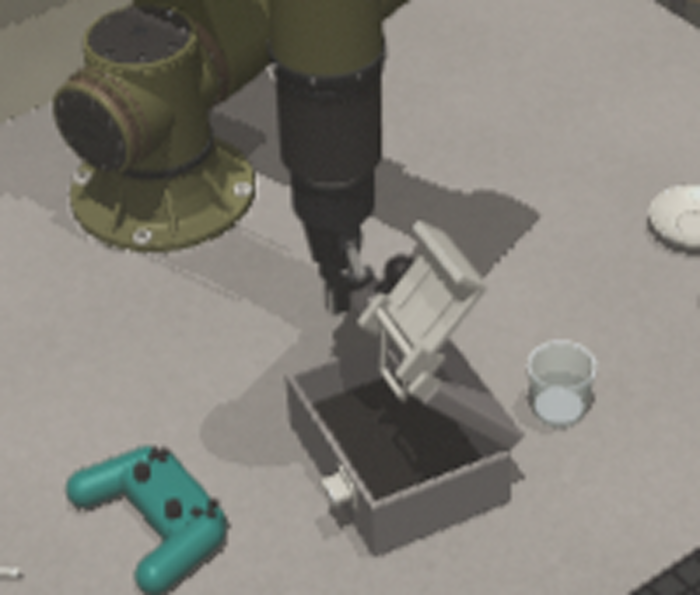

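Emit:
apply_moves(
  targets="0 -1.2 0 0.4 0 -0.01 0;0 -1.2 0 0.2 0 -0.01 0;0 -1.2 0 0 0 0 0;0 -1.2 0 0 0 0 0",
)

```text
time: 19.08
eef_pos: [0.4731, -0.0233, 0.1893]
orientation: [-0.624, 0.781, -0.013, 0.0]
contact_force: [-2.5, -6.3, 5.1]
finger_gap: -0.0003
```

```bash
python3 -c "
from h import *
st()
from rig import vision
import cv2
b=vision.capture('scene')[90:260,210:410];cv2.imwrite('pics/s14.png',cv2.resize(b,None,fx=3.5,fy=3.5,interpolation=2))"
```

```text
t 19.07 case-frame tcp [ 10.1  49.8 189.3] toolx [-1.    0.03  0.02] toolz [-0.02 -0.02 -1.  ] Fcase [-6.7  1.3  5.1] gap -0.3 q [ 0.4  -0.32 -0.33  0.03 -1.56 -0.62]
```

View pics/s14.png

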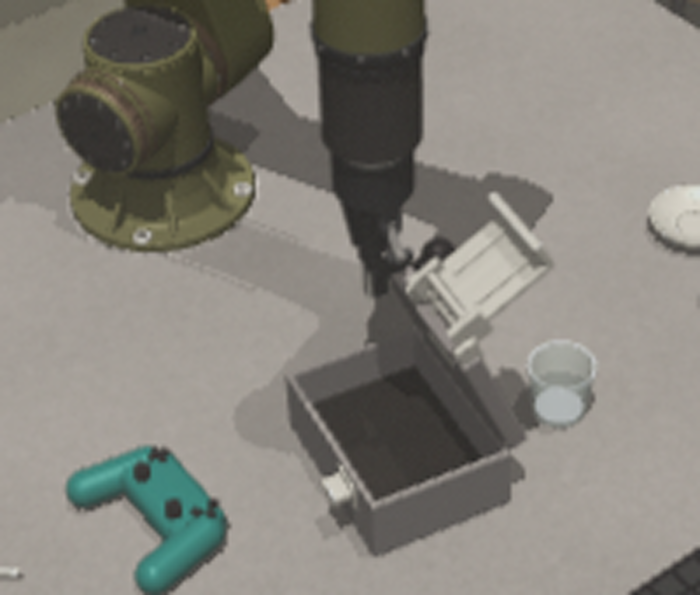

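Emit:
apply_moves(
  targets="0 -1.2 0.1 0 0 0 0;0 -1.2 0.1 0 0 0 0;0 -1.2 0 0 0 0 0;0 -1.1 0 0 0 0 0",
)

```text
time: 19.62
eef_pos: [0.4826, 0.0246, 0.193]
orientation: [-0.624, 0.781, -0.016, 0.001]
contact_force: [-0.9, -2.3, 1.4]
finger_gap: -0.0002
```

```bash
python3 -c "
from h import *
st()
from rig import vision
import cv2
b=vision.capture('scene')[90:260,210:410];cv2.imwrite('pics/s15.png',cv2.resize(b,None,fx=3.5,fy=3.5,interpolation=2))"
```

```text
t 19.62 case-frame tcp [ 58.9  49.3 193. ] toolx [-1.    0.03  0.02] toolz [-0.02 -0.03 -1.  ] Fcase [-2.5  0.5  1.4] gap -0.2 q [ 0.49 -0.3  -0.3   0.03 -1.56 -0.72]
```

View pics/s15.png

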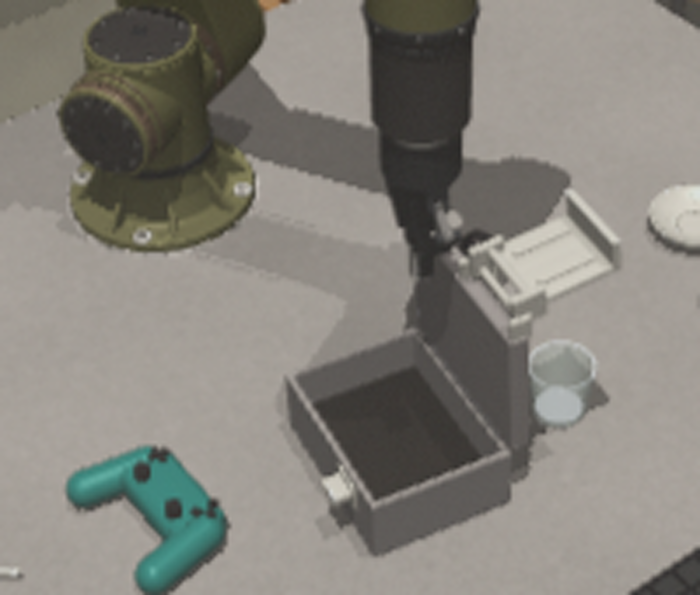

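Emit:
apply_moves(
  targets="0 1.5 0 0 0 0 0;0 4 0 0 0 0 0;0 5 0 -2 0 0 0;0 5 0 -3 0 0 0;0 3 0 -3 0 0 0;0 0 0 0 0 0 0;0 0 0 0 0 0 0",
)

```text
time: 20.55
eef_pos: [0.4382, -0.1576, 0.2731]
orientation: [-0.626, 0.78, -0.012, 0.002]
contact_force: [-0.7, 0.5, -0.9]
finger_gap: 0.0001
```

```bash
cat > chk.py <<'E'
from h import *
from rig import vision
import cv2
st()
a=vision.capture('scene');cv2.imwrite('pics/s16.png',cv2.resize(a[90:260,210:410],None,fx=3.5,fy=3.5,interpolation=2))
b=vision.capture('top')
cv2.imwrite('pics/t16.png',b)
from fit import proj
o=cv2.resize(a,None,fx=4,fy=4,interpolation=2)
for th,col in((1.35,(0,0,255)),(1.55,(0,255,0))):
    pts=[]
    for (d,h) in((150,0),(150,22)):
        for y in(-100,100):
            pts.append(W(75-d*np.cos(th)+h*np.sin(th),y,75.5+d*np.sin(th)+h*np.cos(th)))
    q=((proj('scene',np.array(pts))+.5)*4).astype(int)[[0,1,3,2]];cv2.polylines(o,[q],True,col,1)
cv2.imwrite('pics/o16.png',o[360:960,900:1640])
E
python3 chk.py
```

```text
t 20.55 case-frame tcp [-128.4   58.9  273.1] toolx [-1.    0.03  0.01] toolz [-0.01 -0.02 -1.  ] Fcase [ 0.3  0.8 -0.9] gap 0.1 q [ 0.11 -0.33 -0.18  0.02 -1.71 -0.32]
```

View pics/o16.png

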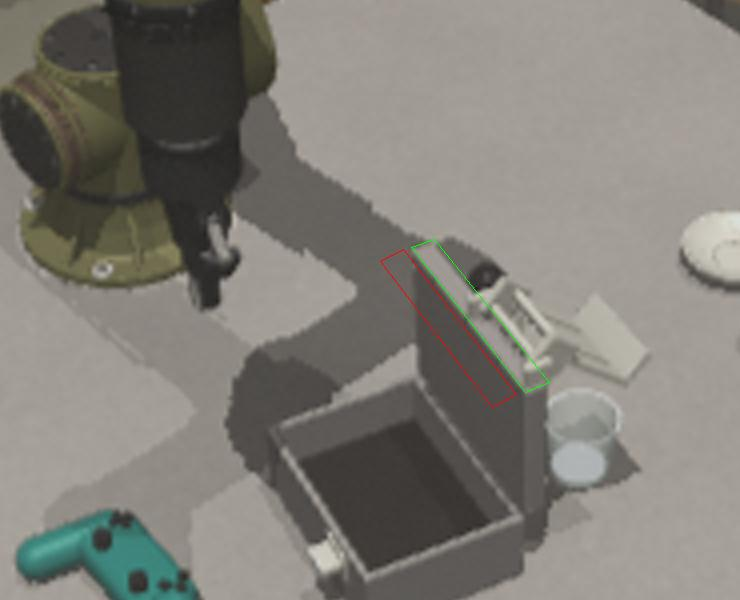

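View pics/t16.png

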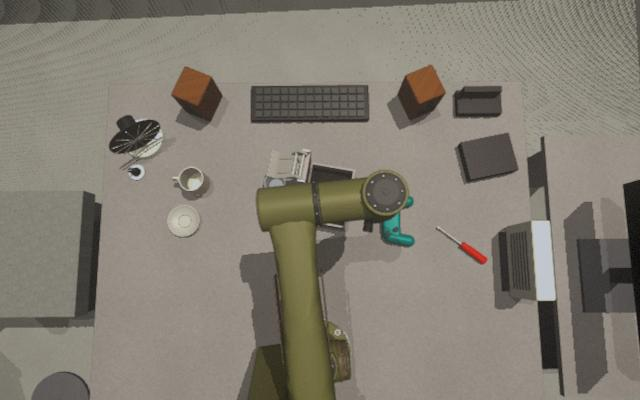

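Emit:
apply_moves(
  targets="0 0 0 0 0 0 0;0 0 0 0 0 0 0;0 0 0 0 0 0 0;0 0 0 0 0 0 0;0 0 0 0 0 0 0;0 0 0 0 0 0 0;0 0 0 0 0 0 0;0 0 0 0 0 0 0",
)

```text
time: 21.65
eef_pos: [0.4385, -0.1556, 0.2716]
orientation: [-0.627, 0.779, -0.012, 0.001]
contact_force: [0.8, 0.4, -0.2]
finger_gap: 0.0
```

```bash
python3 chk.py
```

```text
t 21.65 case-frame tcp [-126.4   59.   271.6] toolx [-1.    0.03  0.01] toolz [-0.01 -0.02 -1.  ] Fcase [ 0.5 -0.7 -0.2] gap 0.0 q [ 0.11 -0.33 -0.18  0.02 -1.71 -0.32]
```

View pics/o16.png

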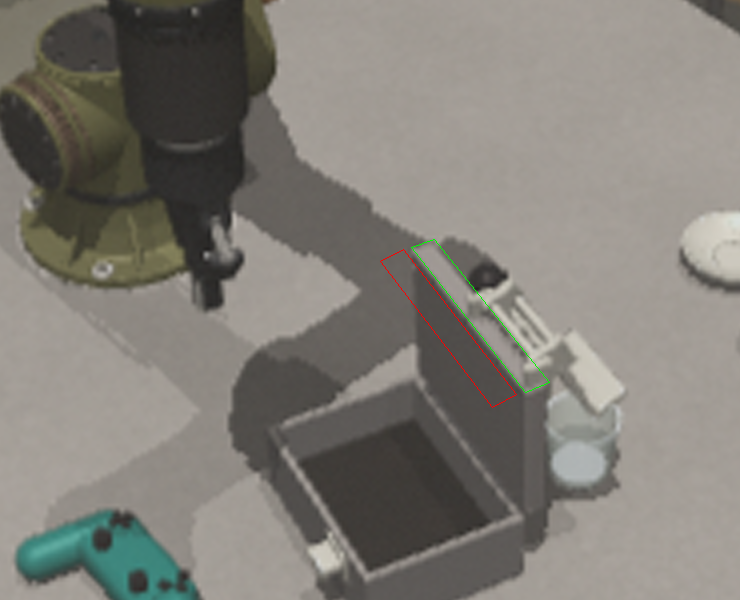

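```bash
python3 -c "
from rig import ticket;print(ticket.sign_off())"
```

```text
the job is handed in; nothing more can be done
None
```

The case is open and the job is handed in at about 21.7 s, against the 67 s limit. The sign-off gave no verdict, so everything below is from my own checks.

- **Latch:** I gripped the lever's lip and carried it round to about 1.7 rad with the lid still shut. The wrist picture showed the hook hanging free of the catch. I judged that by eye and did not measure the distance.
- **Lid:** I lifted it by the knob, which slipped out early, at about 0.5 rad. I then pushed the free edge up with the closed fingers. That push reached about 30 N at the fingers before easing off.
- **Final state:** Overlaying the model on two pictures about 1 s apart put the lid at about 1.55 rad both times. The arm stood clear, with a force reading near zero.
- **Lever afterwards:** It did not stay out. It swung back down behind the upright lid under its own weight; the lid did not move. The hook is far above the catch, since it moved with the lid.
- **Other things on the desk:** They look to be where they were in the last pictures, but I did not measure them. The arm partly hid the controller and the lid area in the last top view.

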